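# Load the tube rack into the reader until it latches, and start it

## Robot

A 6-joint arm with a two-finger parallel gripper is mounted at the origin on a cart in front of the work surface, level with it; the furniture and walls round the work are solid. World frame = base frame: x ahead of the robot, y to its left, z up, the work surface at z = 0. Lengths are in mm, angles in rad, forces in N, time in s.
With the tool pointing down it reaches from about 275 to 1000 mm from the base axis. Payload 8.4 kg.
Tool frame: the origin (TCP) lies between the finger pads; the fingertips stand 22 mm ahead of it and the grasp point (between the pads) lies 3 mm ahead of it; z points along the fingers, y is the line along which they close (so a half turn about z gives the same grasp; the last joint's range is limited). The gripper opens to 85 mm and grips with 20 to 120 N. Pads are 22 mm wide; open, the fingers measure 114 mm over their backs; the gripper's body (76 mm by 85 mm) begins 54 mm behind the grasp point. The pads swing forward as they close: fully open they stand 13 mm farther back than shut.
Start: joints at [-1.212, 0.353, 1.633, -0, 1.155, -0.002], TCP at [220.638, -584.762, 253.281] pointing down, gripper open.
Joint ranges: [-2.63, 2.63], [-0.92, 2.1], [0.06, 2.66], [-1.3, 4.44], [0, 2.69], [-3.02, 3.02]. Speed limits (rad/s): [2.22, 2.22, 2.79, 3.14, 3.14, 3.14].

## Interface

Orientations are given as [roll, pitch, yaw] about the fixed x, y, z axes, in that order (R = Rz(yaw) Ry(pitch) Rx(roll)).
In Python, from rig import r, grab_frame gives the robot as it stands.
- The arm moves only by the shell command python3 -m inch 'ROWS' [FORCE]. ROWS is JSON, a list of rows, each a list of 7 numbers: the turn, a rotation vector about the tool's x, y, z as a fraction of full scale, then the shift along the tool's x, y, z as a fraction of full scale, then the closure, from 0 (fully open) to 1 (shut). In form: [[rx, ry, rz, dx, dy, dz, fingers], ...]. A call has 1 to 8 rows; each row shifts and turns the commanded pose from where the row before left it, along the tool's axes as they then stand; what a row does not reach is not made up. Full scale, the value 1, is 2.5 cm for a shift and pi rad for a turn. A row lasts 1/12 s, in which the tool goes at most 41.7 mm and 7.16 degrees, less where a joint would pass 70% of its speed; a pose out of reach is approached as far as the arm can. A call with a number of a shift or a turn outside -1 to 1 is refused whole. A call with a gripper value outside its range is refused whole. The fingers move at their own pace and stop on an object; FORCE is the grip in N (left out, the last holds). Time passes only in rows, so rows that do not move let the fingers close. It gives the time, the measured TCP pose, the force, the opening and the grip force at its end, in the units of the state.
- r.sense(): the state, without advancing time (a new reading comes with each control period).
- grab_frame(name): name is "side" or "top" or "wrist"; returns a dict with "pixels" (384x512x3 uint8, red, green, blue), "z_map" (384x512 float32, mm along the optical axis (not along the pixel's ray), 0 where there is no reading), "vertical_fov" (degrees; the focal length in pixels is half the picture's height over the tangent of half this angle, whatever the lens; pixels are square), "cx", "cy" (the principal point, pixels), "cam_to_world" (4x4, takes a point from camera to world coordinates). Camera axes: x right, y down, z forward; pixel columns grow to the right and rows downward; lengths in mm; the calibration is good to about 2 mm. The wrist camera is an equidistant fisheye: a pixel r from the principal point sees the ray r / f radians off the axis. A picture is of the moment at which its call begins.
- r.sign_off(): hands the job in; it is judged then, once.
The state is a dict: "clock": time; "qpos": joint angles; "qvel": joint speeds; "joint_efforts": joint torques, N m; "eef_pos": TCP position; "tcp_rot": TCP orientation; "contact_force": force on the tool from outside, world axes, zero at the start; "wrist_torque": the same for the moment, N m; "opening": opening from 0.0 (shut) to 1.0 (fully open); "grasp_force": force on a finger pad.
Only numpy, scipy, OpenCV 4.12 (cv2) and the standard library are available. Lean on these libraries where they do the work, as an engineer would, in place of code of your own. Each camera call takes 0.05 s, during which the arm holds its last target. There are 200 camera calls.

## Task

Push the narrow microtube rack along the bench into the lane of the rack reader, all the way home until the sprung steel tab snaps in behind it and holds it, then press the start key on top of the reader. Do it all with the fingertips: slide and nudge the rack flat on the bench, gently and without ramming it; do not lift or tip it, and leave the other things on the bench where they are.

Things in the scene. Friction and masses are not known exactly. Their poses are not given: they have to be found in the camera images.
- reader: White benchtop tube-rack reader, fixed. Origin on the bench on the lane's centre line below the end stop; x runs along the lane INTO the reader, y left of that, z up. Housing: x 0 to 105 mm, y +-68, up to z 92. A hood overhangs the lane, x -72 to 0, z 68 to 92 mm; rack and tubes pass below it. The lane has no floor and is 72 mm wide between aluminium guides 24 mm high, 12 mm thick.
- lane_mouth (a point): Middle of the lane's open mouth at bench level, reader frame x -260 mm. From here to x -239 the guides taper in at 30 degrees, from about 92 to 72 mm apart. The guide on the -y side has a gap at x -239 to -179 for the latch tab, with a 12 mm high bar round it out to y -61 mm.
- lane_end (a point): Middle of the end stop, reader frame x 0, z 14 mm. A sprung pin here sticks out 12 mm and pushes back with 2 to 3.6 N, which presses the latched rack back against the tab. Pushed hard home the rack's leading end is at x 0; latched and let go it rests against the tab, its centre about 102 mm from the stop. Pushing it home takes under 12 N.
- rack: Low blue microtube rack, 68 mm (its x) by 190 (its y) by 31 high, 0.2 kg, the narrower of the two; loose on the bench before the lane's mouth, askew and to one side. Origin: centre of its underside, z up. Seven closed microtubes sit firmly in it, up to 54 mm above the bench, at least 20 mm from its ends. It goes in end first, either way round.
- latch_tab (a joint): Sprung steel tab, 46 mm long, z 3 to 23 mm, hinged at its mouth end (reader frame x -241, y -45 mm). Angle in rad: 0 at rest, slanting into the lane; the entering rack pushes it outwards to about 0.2, and it snaps back to 0 when the rack's trailing end has passed the tip, about 7 mm before the hard stop. About 3 N at the tip.
- tab_tip (a point): Tip of the latch tab, at rest at reader frame x -198, y -27 mm, z 13: it sticks about 10 mm into the lane from the -y side.
- start_key_top (a point): Centre of the top face of the round start key, 22 mm across, 107 mm above the bench on top of the housing (reader frame x 56, y -30 mm), pressed straight down.
- start_key (a joint): Travel of the start key in m: 0 at rest, 0.005 fully down; it takes 4 N to press fully and springs back.
- wide_rack: The other, wider microtube rack, 92 x 208 x 33 mm with four tubes, loose; does not fit the lane; leave alone. Origin at the centre of its underside.
- beaker_small: Loose glass beaker, 60 mm across, 80 mm high, beside the lane on its +y side; leave alone. Origin at the centre of its underside.
- timer: Loose bench timer, 66 x 66 x 19 mm, beside the lane on its -y side; leave alone. Origin at the centre of its underside.
- tape_roll: Loose roll of label tape, 76 mm across, 19 mm high, lying flat; leave alone. Origin at the centre of its underside.

How it is judged:
By the outcome, as a careful person would: the job done as asked, in the order asked, and still so for the second after the job is handed in, with the robot touching nothing.
It also fails if it takes over 64 s, if anything falls off the work surface, if the arm or the gripper's body presses on something with over 40 N, if the wrist force passes 120 N, or if a joint passes its speed limit or range.

## Working session

There is one attempt and no reset: what is moved stays moved. The work goes in short steps, Python scripts to look and compute and a shell command to move; the robot and the scene stay as the last step left them, time stands still between calls to the robot, and variables do not carry over. Pictures are saved under pics/ and viewed, at most 12 in all, crops included, and the job is handed in when it is done.

```bash
ls; mkdir -p pics
python3 - <<'E'
from rig import r, grab_frame
import cv2,numpy as np
s=r.sense();print({k:np.round(v,3).tolist() for k,v in s.items()})
ims=[]
for n in("top","side"):
    f=grab_frame(n);np.savez(f'pics/{n}0.npz',**f);print(n,f['vertical_fov'],f['cx'],f['cy'],np.round(f['cam_to_world'],3).tolist())
    cv2.imwrite(f'pics/{n}0.png',f['pixels'][:,:,::-1])
E
```

```text
pics
{'clock': 0.0, 'qpos': [-1.212, 0.354, 1.634, -0.0, 1.155, -0.002], 'qvel': [-0.0, 0.0, -0.002, 0.001, 0.001, -0.0], 'joint_efforts': [0.003, -60.523, -34.207, 0.0, 0.009, 0.0], 'eef_pos': [220.482, -584.355, 252.568], 'tcp_rot': [-3.14, -0.0, 0.361], 'contact_force': [-0.14, -0.571, 0.397], 'wrist_torque': [0.001, 0.013, 0.052], 'grasp_force': 0.0, 'opening': 1.0}
top 44.97803839545685 250.92616611337255 188.94827838145795 [[-0.324, -0.825, 0.463, -365.823], [-0.946, 0.278, -0.166, 294.653], [0.008, -0.492, -0.87, 1775.028], [0.0, 0.0, 0.0, 1.0]]
side 42.2132531554395 255.9151171380816 184.62464357659036 [[0.936, -0.149, 0.319, -11.902], [-0.351, -0.458, 0.817, -1357.844], [0.025, -0.877, -0.481, 883.027], [0.0, 0.0, 0.0, 1.0]]
```

View pics/top0.png

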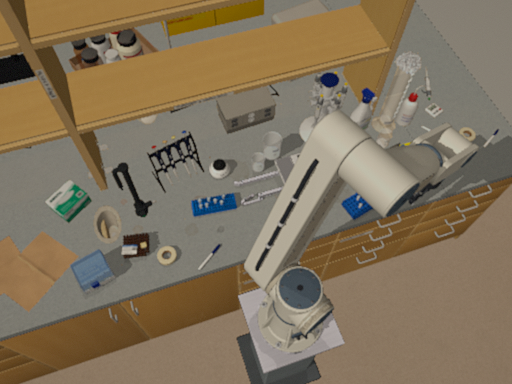

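View pics/side0.png

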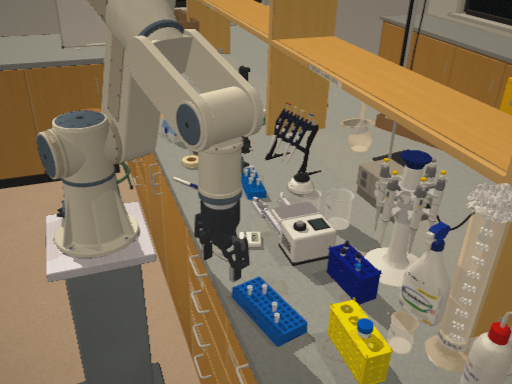

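The top view shows the seven-tube blue rack at (215,204), with the lane guides beginning around (240,190) to its right and running under the arm. The side view shows the reader at (305,235), with its lane running up-left to the rack at (253,180), and the wide rack at (268,308).

```bash
cat > h.py <<'E'
import numpy as np,cv2
def world(f,fish=False):
    h,w=f['z_map'].shape; F=h/2/np.tan(np.radians(float(f['vertical_fov']))/2)
    u,v=np.meshgrid(np.arange(w),np.arange(h)); x=(u-f['cx'])/F; y=(v-f['cy'])/F
    if fish:
        t=np.hypot(x,y)+1e-9; k=np.tan(np.minimum(t,1.5))/t; x=x*k; y=y*k
    z=f['z_map']; P=np.stack([x*z,y*z,z,np.ones_like(z)],-1)
    W=(P@np.asarray(f['cam_to_world']).T)[...,:3]; W[z==0]=np.nan; return W
def rast(f,W,box,name,s=2,zmin=-50,zmax=150):
    # orthographic top map: image up = +x world, left = +y ; box x0,x1,y0,y1
    x0,x1,y0,y1=box; H=int((x1-x0)*s); B=int((y1-y0)*s); im=np.zeros((H,B,3),np.uint8); hz=np.full((H,B),-1e9)
    m=np.isfinite(W[...,2])&(W[...,2]>zmin)&(W[...,2]<zmax)
    for p,c in sorted(zip(W[m].tolist(),f['pixels'][m].tolist()),key=lambda a:a[0][2]):
        i=int((x1-p[0])*s);j=int((y1-p[1])*s)
        if 0<=i<H and 0<=j<B: im[max(i-1,0):i+2,max(j-1,0):j+2]=c[::-1]
    cv2.imwrite(name,im)
def rect(W,m):
    p=W[m][:,:2].astype(np.float32); (c,s,a)=cv2.minAreaRect(p); return np.round(c,1),np.round(s,1),round(a,1),len(p)
def blue(f):
    hsv=cv2.cvtColor(f['pixels'],cv2.COLOR_RGB2HSV); return cv2.inRange(hsv,(98,130,60),(118,255,255))>0
E
python3 - <<'E'
import numpy as np,cv2
from h import *
for n in("top","side"):
    f=dict(np.load(f'pics/{n}0.npz'));W=world(f)
    b=blue(f)&(W[...,2]>23)&(W[...,2]<40)
    k,l,st,c=cv2.connectedComponentsWithStats(b.astype(np.uint8))
    for i in range(1,k):
        if st[i,4]>40: print(n,c[i].round(),rect(W,l==i),np.nanmedian(W[l==i][:,2]))
f=dict(np.load('pics/side0.npz'));W=world(f)
rast(f,W,(150,650,-400,400),'pics/rast.png',1,-20,130)
for uv in [(297,225),(318,222),(330,243),(287,240),(255,203),(268,200),(248,240),(190,161)]: print(uv,W[uv[1],uv[0]].round())
E
```

```text
top [219. 203.] (array([549.1, 115. ]), array([143.3,  64.1]), 83.1, 231) 28.95755392965657
top [356. 205.] (array([ 350.5, -438.7]), array([88.1, 87.1]), 14.4, 242) 30.177706568115696
top [195. 206.] (array([558.4, 211.5]), array([29.4, 61.9]), 86.4, 62) 30.19629342197925
side [252. 184.] (array([549.1, 133.7]), array([195.3,  63.7]), 83.8, 279) 29.91657282775634
side [351. 285.] (array([ 592.6, -484.1]), array([ 58.3, 153.7]), 28.4, 252) 32.018419420504244
side [269. 308.] (array([ 364.9, -497.8]), array([ 92.9, 205.5]), 13.6, 1879) 30.449236744352902
(297, 225) [ 530. -300.  108.]
(318, 222) [ 600. -293.  100.]
(330, 243) [ 618. -343.   55.]
(287, 240) [ 499. -306.   67.]
(255, 203) [515.  -7.  17.]
(268, 200) [575.  23.   1.]
(248, 240) [ 418. -204.   17.]
(190, 161) [381. 362.  23.]
```

View pics/rast.png

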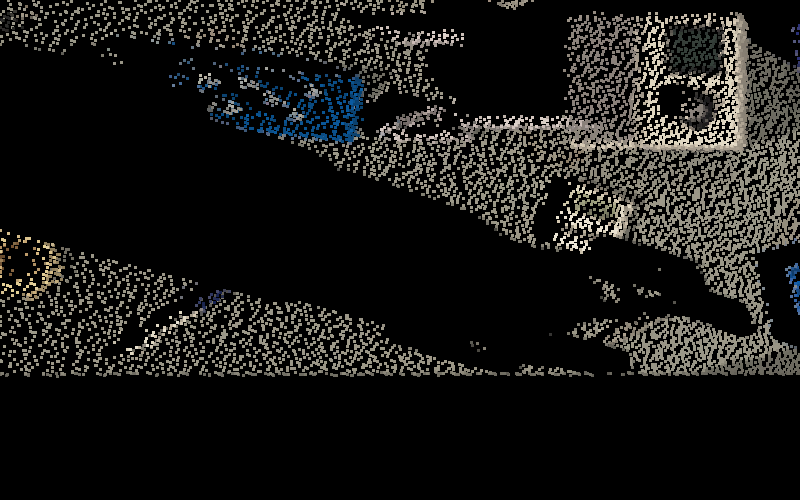

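The reprojected map (1 px/mm, x = 650 − row, y = 400 − col) shows the reader nearly axis-aligned. Its hood front is at y≈−168, its axis at x≈569 and the mouth at y≈+20, and the lane runs toward −y. The rack is centred at about (549,134), askew by about 6°. I'll go above it and look from close by.

```bash
python3 -m inch '[[0,0,0.0383,0,0,0,0],[0,0,0.0383,0,0,0,0],[0,0,0.0383,0,-0.5,0,0],[0,0,0,0.36,-1,0,0],[0,0,0,0.36,-1,0,0],[0,0,0,0.36,-1,0,0],[0,0,0,0.36,-1,0,0],[0,0,0,0.36,-1,0,0]]'
python3 -m inch '[[0,0,0,0.36,-1,0,0],[0,0,0,0.36,-1,0,0],[0,0,0,0.36,-1,0,0],[0,0,0,0.36,-1,0,0],[0,0,0,0.36,-1,0,0],[0,0,0,0.36,-1,0,0],[0,0,0,0.36,-1,0,0],[0,0,0,0.36,-1,0,0]]'
python3 -m inch '[[0,0,0,0.36,-1,0,0],[0,0,0,0.36,-1,0,0],[0,0,0,0.36,-1,0,0],[0,0,0,0.36,-1,0,0],[0,0,0,0.36,-1,0,0],[0,0,0,0.36,-1,0,0],[0,0,0,0.36,-1,0,0],[0,0,0,0.36,-1,0,0]]'
```

```text
clock: 0.77
eef_pos: [264.2, -446.0, 252.9]
tcp_rot: [-3.141, 0.0, -0.001]
contact_force: [0.4, 0.1, -0.5]
opening: 1.002
grasp_force: 0.0
clock: 1.43
eef_pos: [336.2, -246.0, 253.1]
tcp_rot: [-3.141, 0.0, -0.0]
contact_force: [0.9, -0.2, -0.5]
opening: 0.999
grasp_force: 0.0
clock: 2.1
eef_pos: [408.2, -46.0, 253.2]
tcp_rot: [-3.142, 0.0, -0.0]
contact_force: [0.6, -0.7, -0.6]
opening: 1.004
grasp_force: 0.0
```

```bash
python3 -m inch '[[0,0,0,0.2,-1,0,0],[0,0,0,0.2,-1,0,0],[0,0,0,0.2,-1,0,0],[0,0,0,0,0,0,0],[0,0,0,0,0,0,0]]'
cat > look.py <<'E'
import sys,numpy as np,cv2
from h import *
from rig import r,grab_frame
tag=sys.argv[1]
for n in sys.argv[2:]:
    f=grab_frame(n);np.savez(f'pics/{n}{tag}.npz',**f);W=world(f,n=="wrist");Z=W[...,2]
    b=blue(f)&(Z>23)&(Z<40)&(W[...,1]>-400)
    b&=(W[...,0]>450)
    if b.sum()>20: print(n,'rack',rect(W,b),np.nanmedian(Z[b]).round(1))
    rast(f,W,(400,700,-380,280),f'pics/rast_{n}{tag}.png',1.2,-20,130)
    cv2.imwrite(f'pics/{n}{tag}.png',f['pixels'][:,:,::-1])
E
python3 look.py 1 wrist side top
python3 - <<'E'
import cv2,numpy as np
a=[cv2.imread(f'pics/rast_{n}1.png') for n in('wrist','top')];cv2.imwrite('pics/c1.png',cv2.resize(np.vstack(a),None,fx=.83,fy=.83))
E
```

```text
clock: 2.52
eef_pos: [423.1, 28.5, 253.1]
tcp_rot: [3.141, 0.001, 0.003]
contact_force: [0.1, -0.8, 0.3]
opening: 1.003
grasp_force: 0.0
wrist rack (array([556.2, 136.5]), array([185.9,  64.5]), 83.6, 4249) 27.5
side rack (array([549.9, 132.5]), array([187.3,  65.2]), 83.7, 313) 30.1
top rack (array([561. ,  43.9]), array([ 95.7, 897. ]), 6.3, 288) 28.9
```

View pics/c1.png

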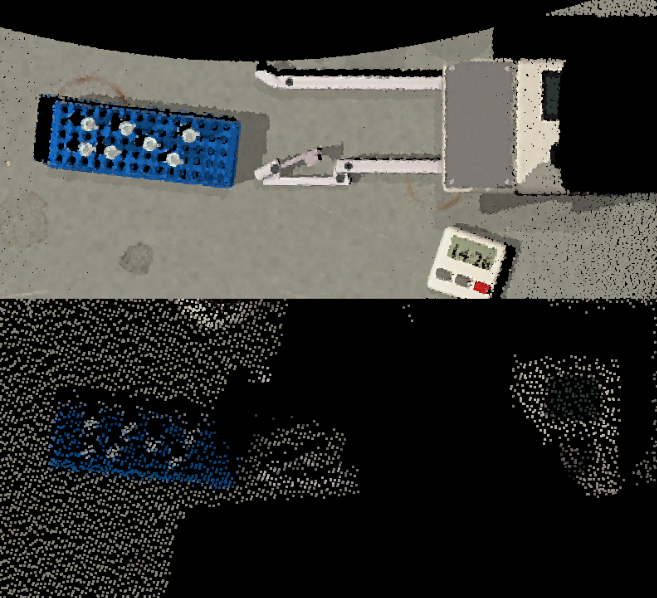

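View pics/wrist1.png

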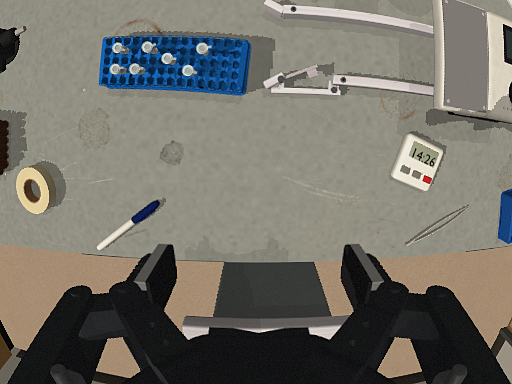

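The wrist map shows the rack at map (145,143), and the far guide at row ~82 from x=260 to 440. The near guide is at row ~165 with the tab slanting at (275–320,165), the hood front is at col 443 and the timer is at (467,262). The raw wrist picture agrees. Next I'll fit the lane axis in this frame.

```bash
cat > lane.py <<'E'
import sys,numpy as np,cv2
from h import *
f=dict(np.load(f'pics/wrist{sys.argv[1]}.npz'));W=world(f,True);X,Y,Z=W[...,0],W[...,1],W[...,2]
zt=float(sys.argv[2]) if len(sys.argv)>2 else 14
lum=f['pixels'].min(-1)>150
L=[]
for nm,(a,b) in dict(left=(590,640),right=(515,560)).items():
    m=lum&(Z>zt)&(Z<32)&(X>a)&(X<b)&(Y<(-75 if nm=='right' else -15))&(Y>-150)
    vx,vy,x0,y0=cv2.fitLine(W[m][:,:2].astype(np.float32),cv2.DIST_HUBER,0,.01,.01).ravel()
    x=lambda y:x0+vx/vy*(y-y0)
    print(nm,m.sum(),'x at y=20,-100:',round(x(20),1),round(x(-100),1),'z',np.median(Z[m]).round(1),'slope',round(vx/vy,4)); 
m=(Z>60)&(Z<105)&(Y<-100)&(X>500)&(X<650); print('hood front y',np.percentile(Y[m],1),'max',np.percentile(Y[m],99.5), 'x',np.percentile(X[m],[.5,99.5]))
m=lum&(Z>zt)&(Z<32)&(X>515)&(X<645)&(Y>-170); print('guides max y',np.percentile(Y[m],99.8))
b=blue(f)&(Z>18)&(Z<40)&(X>450)&(Y>-120)&(Y<280); print('rack',rect(W,b)); c,s,a=cv2.minAreaRect(W[b][:,:2].astype(np.float32)); print(cv2.boxPoints((c,s,a)).round(0).tolist())
E
python3 lane.py 1
```

```text
left 874 x at y=20,-100: 617.3 616.7 z 23.1 slope 0.0046
right 510 x at y=20,-100: 534.0 532.9 z 23.2 slope 0.0094
hood front y -279.99994120961173 max -165.01816321038507 x [506.73894293 638.98800583]
guides max y 99.82747957292662
rack (array([556.2, 136.5]), array([185.9,  64.5]), 83.6, 4803)
[[514.0, 48.0], [578.0, 41.0], [599.0, 225.0], [534.0, 232.0]]
```

```bash
python3 -m inch '[[0,0,0,0.5,-0.85,0.6,0],[0,0,0,0.5,-0.85,0.6,0],[0,0,0,0.5,-0.85,0.6,0],[0,0,0,0.5,-0.85,0.6,0],[0,0,0,0.5,-0.85,0.6,0],[0,0,0,0,0,1,0],[0,0,0,0,0,1,0],[0,0,0,0,0,1,0]]'
python3 -m inch '[[0,0,0,0,0,1,0],[0,0,0,0,0,1,0],[0,0,0,0,0,0.8,0],[0,0,0,0,0,0.2,0],[0,0,0,0,0,0,0]]'
python3 look.py 2 wrist; python3 lane.py 2
```

```text
clock: 3.33
eef_pos: [486.1, 133.1, 102.3]
tcp_rot: [3.142, -0.0, -0.001]
contact_force: [0.1, 0.3, 0.6]
opening: 0.999
grasp_force: 0.0
clock: 3.75
eef_pos: [484.8, 132.7, 27.1]
tcp_rot: [3.141, 0.003, -0.001]
contact_force: [0.5, -1.4, 0.6]
opening: 0.996
grasp_force: 0.0
wrist rack (array([556.2, 136.6]), array([186.8,  64.9]), 83.6, 31900) 27.5Traceback (most recent call last):
  File "lane.py", line 9, in <module>
    vx,vy,x0,y0=cv2.fitLine(W[m][:,:2].astype(np.float32),cv2.DIST_HUBER,0,.01,.01).ravel()
                ~~~~~~~~~~~^^^^^^^^^^^^^^^^^^^^^^^^^^^^^^^^^^^^^^^^^^^^^^^^^^^^^^^^
cv2.error: OpenCV(4.12.0) /io/opencv/modules/imgproc/src/linefit.cpp:50: error: (-215:Assertion failed) count > 0 in function 'fitLine2D_wods'
```

View pics/wrist2.png

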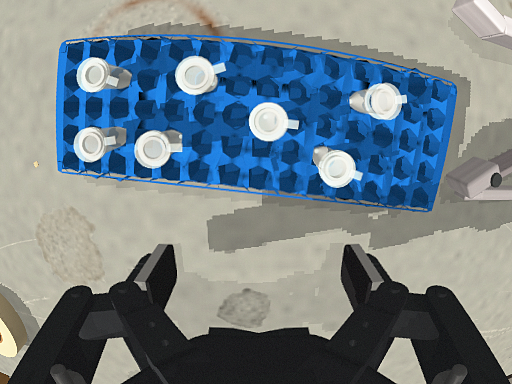

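The wrist picture shows both fingertips standing on the bench in front of the rack's long side, spanning about columns 150–370. The rack's near end is the closer one, at the right. Pushing +x.

```bash
python3 -m inch '[[0,0,0,0.2,0,0,0],[0,0,0,0.16,0,0,0],[0,0,0,0.12,0,0,0],[0,0,0,0.12,0,0,0],[0,0,0,0.12,0,0,0],[0,0,0,0.12,0,0,0],[0,0,0,0.12,0,0,0],[0,0,0,0.12,0,0,0]]'
python3 look.py 3 wrist
```

```text
clock: 4.47
eef_pos: [512.6, 133.8, 28.2]
tcp_rot: [3.141, 0.001, -0.0]
contact_force: [-1.4, -0.3, 0.3]
opening: 1.003
grasp_force: 0.8
wrist rack (array([561.6, 137.9]), array([186.4,  64.7]), 86.7, 29727) 27.5
```

```bash
python3 -m inch '[[0,0,0,0.12,0,0,0],[0,0,0,0.12,0,0,0],[0,0,0,0.12,0,0,0],[0,0,0,0.12,0,0,0],[0,0,0,0.12,0,0,0],[0,0,0,0.08,0,0,0],[0,0,0,0,0,0,0]]'
python3 look.py 4 wrist
```

```text
clock: 5.1
eef_pos: [530.5, 133.9, 28.3]
tcp_rot: [-3.141, -0.001, -0.0]
contact_force: [0.1, -0.6, 0.2]
opening: 0.998
grasp_force: 0.0
wrist rack (array([575.5, 140.1]), array([ 66.4, 186.3]), 0.3, 29449) 27.5
```

```bash
python3 -m inch '[[0,0,0,-1,0,0,0],[0,0,0,0,-1,-1,0],[0,0,0,0,-1,-1,0],[0,0,0,0,-1,-1,0],[0,0,0,0,-1,-1,0],[0,0,0,0.97,-0.43,0,0],[0,0,0,0.97,-0.43,0,0],[0,0,0,0.97,-0.43,0,0]]'
python3 -m inch '[[0,0,-0.0385,0,0,0,0.85],[0,0,-0.0385,0,0,0,0.85],[0,0,-0.0385,0,0,0,0.85],[0,0,-0.0385,0,0,0,0.85],[0,0,-0.0385,0,0,0,0.85],[0,0,-0.0385,0,0,0,0.85],[0,0,-0.0385,0,0,0,0.85],[0,0,-0.0385,0,0,0,0.85]]'
python3 -m inch '[[0,0,-0.0385,0,0,0,0.85],[0,0,-0.0385,0,0,0,0.85],[0,0,-0.0385,0,0,0,0.85],[0,0,-0.0385,0,0,0,0.85],[0,0,-0.0385,0,0,0,0.85],[0,0,0,0,0,0,0.85]]'
python3 look.py 5 wrist; python3 lane.py 5 2>&1 | tail -7
```

```text
clock: 5.82
eef_pos: [578.6, 267.4, 129.5]
tcp_rot: [-3.141, -0.002, 0.001]
contact_force: [0.1, 0.8, -0.4]
opening: 1.0
grasp_force: 0.0
clock: 6.48
eef_pos: [577.6, 266.1, 128.3]
tcp_rot: [3.141, -0.0, 0.973]
contact_force: [-0.5, -0.2, -0.5]
opening: 0.149
grasp_force: 0.0
clock: 6.98
eef_pos: [577.6, 266.1, 128.4]
tcp_rot: [3.141, -0.0, 1.578]
contact_force: [-0.4, 0.2, -1.2]
opening: 0.15
grasp_force: 0.0
wrist rack (array([576.7, 182.4]), array([ 61.2, 101.9]), 0.7, 1639) 27.4
Traceback (most recent call last):
  File "lane.py", line 9, in <module>
    vx,vy,x0,y0=cv2.fitLine(W[m][:,:2].astype(np.float32),cv2.DIST_HUBER,0,.01,.01).ravel()
                ~~~~~~~~~~~^^^^^^^^^^^^^^^^^^^^^^^^^^^^^^^^^^^^^^^^^^^^^^^^^^^^^^^^
cv2.error: OpenCV(4.12.0) /io/opencv/modules/imgproc/src/linefit.cpp:50: error: (-215:Assertion failed) count > 0 in function 'fitLine2D_wods'
```

View pics/wrist5.png

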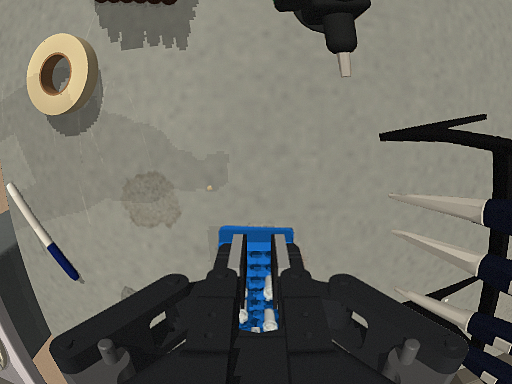

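The wrist picture shows the fingers over the bench just beyond the rack's trailing end, whose edge is at row ~230, cols 220–293. They are centred on it. Next I descend behind the end and push.

```bash
python3 -m inch '[[0,0,0.0025,0,0,1,0.85],[0,0,0,0,0,1,0.85],[0,0,0,0,0,1,0.85],[0,0,0,0,0,0.84,0.85],[0,0,0,0,0,0,0.85],[0,0,0,-0.3,0,0,0.85],[0,0,0,-0.2,0,0,0.85],[0,0,0,-0.16,0,0,0.85]]'
python3 -m inch '[[0,0,0,-0.16,0,0,0.85],[0,0,0,-0.16,0,0,0.85],[0,0,0,-0.2,0,0,0.85],[0,0,0,-0.2,0,0,0.85],[0,0,0,-0.2,0,0,0.85],[0,0,0,-0.2,0,0,0.85],[0,0,0,-0.2,0,0,0.85],[0,0,0,-0.2,0,0,0.85]]'
python3 look.py 6 side top
```

```text
clock: 7.7
eef_pos: [578.4, 249.2, 33.9]
tcp_rot: [3.139, -0.001, 1.563]
contact_force: [-0.8, -0.8, -0.2]
opening: 0.153
grasp_force: 0.0
clock: 8.37
eef_pos: [577.1, 211.1, 32.2]
tcp_rot: [-3.141, -0.0, 1.564]
contact_force: [-0.1, 2.7, 1.4]
opening: 0.149
grasp_force: 1.2
side rack (array([568.6, 100.8]), array([186.8,  65.4]), 89.2, 331) 30.3
top rack (array([ 596.8, -168.6]), array([ 57.6, 463.7]), 8.3, 96) 29.0
```

```bash
python3 -m inch '[[0,0,0,-0.2,0,0,0.85],[0,0,0,-0.2,0,0,0.85],[0,0,0,-0.2,0,0,0.85],[0,0,0,-0.2,0,0,0.85],[0,0,0,-0.2,0,0,0.85],[0,0,0,-0.2,0,0,0.85],[0,0,0,-0.2,0,0,0.85],[0,0,0,-0.2,0,0,0.85]]'
python3 look.py 7 side
```

```text
clock: 9.13
eef_pos: [577.1, 171.3, 32.3]
tcp_rot: [3.141, -0.0, 1.564]
contact_force: [0.7, 3.7, -1.4]
opening: 0.152
grasp_force: 1.7
side rack (array([569.1,  64.8]), array([ 65.8, 195.7]), 1.7, 367) 29.8
```

```bash
python3 -m inch '[[0,0,0,-0.2,0,0,0.85],[0,0,0,-0.2,0,0,0.85],[0,0,0,-0.2,0,0,0.85],[0,0,0,-0.2,0,0,0.85],[0,0,0,-0.2,0,0,0.85],[0,0,0,-0.2,0,0,0.85],[0,0,0,-0.2,0,0,0.85],[0,0,0,-0.2,0,0,0.85]]'
python3 look.py 8 side top;  python3 - <<'E'
import cv2
a=cv2.imread('pics/side8.png');cv2.imwrite('pics/v8.png',cv2.resize(a[120:300,180:400],None,fx=3,fy=3))
E
```

```text
clock: 9.85
eef_pos: [576.7, 131.0, 32.3]
tcp_rot: [-3.142, 0.0, 1.564]
contact_force: [-0.1, 2.2, -1.3]
opening: 0.151
grasp_force: 1.4
side rack (array([569.5,  26.4]), array([ 66.3, 190. ]), 1.0, 367) 30.1
top rack (array([536.4, 211.7]), array([ 66.2, 567.3]), 8.3, 135) 29.1
```

View pics/v8.png

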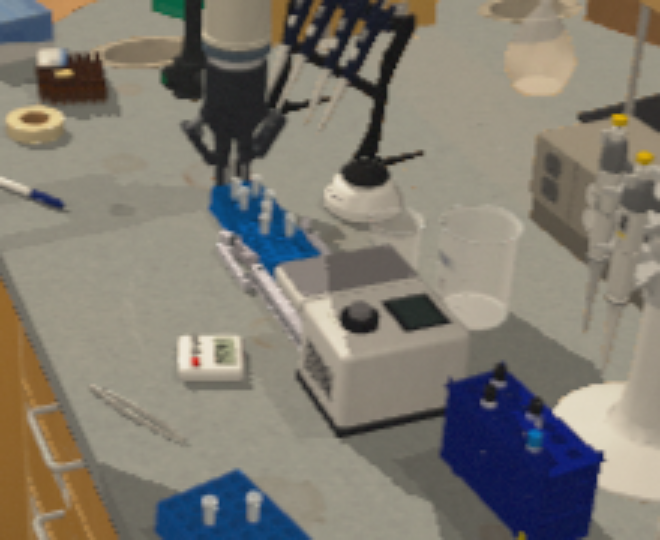

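The crop shows the rack lying in the lane between the guides, its leading end near the hood and the fingers behind it. The beaker and timer are untouched. Continuing.

```bash
for i in 1; do python3 -m inch '[[0,0,0,-0.2,0,0,0.85],[0,0,0,-0.2,0,0,0.85],[0,0,0,-0.2,0,0,0.85],[0,0,0,-0.2,0,0,0.85],[0,0,0,-0.2,0,0,0.85],[0,0,0,-0.2,0,0,0.85],[0,0,0,-0.2,0,0,0.85],[0,0,0,-0.2,0,0,0.85]]'; done
python3 -m inch '[[0,0,0,-0.2,0,0,0.85],[0,0,0,-0.2,0,0,0.85],[0,0,0,-0.2,0,0,0.85],[0,0,0,-0.2,0,0,0.85],[0,0,0,-0.2,0,0,0.85],[0,0,0,-0.2,0,0,0.85],[0,0,0,-0.2,0,0,0.85],[0,0,0,-0.2,0,0,0.85]]'
python3 look.py 9 side
```

```text
clock: 10.62
eef_pos: [576.5, 91.1, 32.3]
tcp_rot: [3.141, -0.0, 1.564]
contact_force: [1.3, 1.6, -0.9]
opening: 0.152
grasp_force: 1.4
clock: 11.28
eef_pos: [576.2, 51.1, 32.3]
tcp_rot: [3.141, -0.0, 1.564]
contact_force: [1.8, 2.5, 0.0]
opening: 0.148
grasp_force: 1.3
side rack (array([568.6, -20.4]), array([ 63.1, 121.1]), 1.4, 185) 29.5
```

```bash
python3 -m inch '[[0,0,0,-0.2,0,0,0.85],[0,0,0,-0.2,0,0,0.85],[0,0,0,-0.2,0,0,0.85],[0,0,0,-0.2,0,0,0.85],[0,0,0,-0.2,0,0,0.85],[0,0,0,-0.2,0,0,0.85],[0,0,0,-0.2,0,0,0.85],[0,0,0,-0.2,0,0,0.85]]'
python3 -m inch '[[0,0,0,-0.1,0,0,0.85],[0,0,0,-0.1,0,0,0.85],[0,0,0,-0.1,0,0,0.85],[0,0,0,-0.1,0,0,0.85],[0,0,0,-0.1,0,0,0.85],[0,0,0,-0.1,0,0,0.85],[0,0,0,-0.1,0,0,0.85],[0,0,0,-0.1,0,0,0.85]]'
```

```text
clock: 12.0
eef_pos: [575.8, 11.1, 32.2]
tcp_rot: [-3.142, -0.0, 1.564]
contact_force: [0.3, 2.4, -1.0]
opening: 0.148
grasp_force: 1.7
clock: 12.67
eef_pos: [575.7, -8.6, 32.2]
tcp_rot: [-3.142, 0.0, 1.564]
contact_force: [0.4, 3.4, 1.0]
opening: 0.151
grasp_force: 1.6
```

```bash
python3 -m inch '[[0,0,0,-0.08,0,0,0.85],[0,0,0,-0.08,0,0,0.85],[0,0,0,-0.08,0,0,0.85],[0,0,0,-0.08,0,0,0.85],[0,0,0,-0.08,0,0,0.85],[0,0,0,-0.08,0,0,0.85]]'
python3 -m inch '[[0,0,0,-0.06,0,0,0.85],[0,0,0,-0.06,0,0,0.85],[0,0,0,-0.06,0,0,0.85],[0,0,0,-0.06,0,0,0.85]]'
```

```text
clock: 13.17
eef_pos: [575.7, -20.6, 32.3]
tcp_rot: [-3.142, 0.0, 1.564]
contact_force: [1.3, 3.0, -1.2]
opening: 0.152
grasp_force: 1.4
clock: 13.5
eef_pos: [575.6, -26.4, 32.3]
tcp_rot: [-3.142, -0.0, 1.564]
contact_force: [-0.4, 4.1, -0.8]
opening: 0.148
grasp_force: 2.4
```

```bash
python3 -m inch '[[0,0,0,-0.06,0,0,0.85],[0,0,0,-0.06,0,0,0.85],[0,0,0,-0.06,0,0,0.85]]'
python3 -m inch '[[0,0,0,-0.06,0,0,0.85],[0,0,0,-0.06,0,0,0.85]]'
python3 look.py 10 side wrist;  python3 - <<'E'
import cv2
a=cv2.imread('pics/side10.png');cv2.imwrite('pics/v10.png',cv2.resize(a[150:250,220:320],None,fx=6,fy=6))
E
```

```text
clock: 13.75
eef_pos: [575.6, -30.8, 32.3]
tcp_rot: [3.142, -0.0, 1.564]
contact_force: [0.2, 5.2, -0.6]
opening: 0.152
grasp_force: 2.6
clock: 13.92
eef_pos: [575.4, -34.0, 32.2]
tcp_rot: [-3.141, -0.0, 1.564]
contact_force: [-0.8, 3.5, -0.7]
opening: 0.145
grasp_force: 2.0
side rack (array([568.1, -54. ]), array([71. , 31.1]), 18.8, 38) 28.9
wrist rack (array([579.9, -50.7]), array([54.8, 22.6]), 78.3, 1386) 27.5
```

View pics/v10.png

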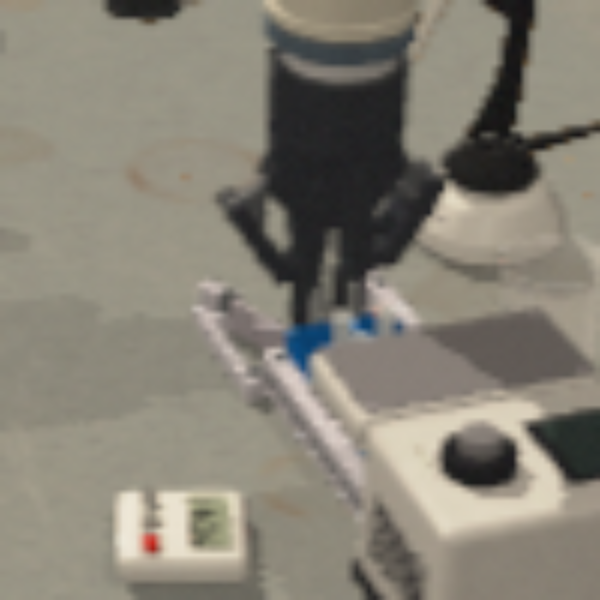

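The crop shows the tab slanting into the lane at about (265,335), right at the rack's trailing corner, and the push force has dropped, so it has probably snapped. I'll push a little further for margin and watch the force.

```bash
python3 -m inch '[[0,0,0,-0.06,0,0,0.85],[0,0,0,-0.04,0,0,0.85]]'
python3 -m inch '[[0,0,0,-0.05,0,0,0.85],[0,0,0,0,0,0,0.85]]'
```

```text
clock: 14.18
eef_pos: [575.5, -36.5, 32.3]
tcp_rot: [-3.142, -0.0, 1.564]
contact_force: [-0.1, 5.0, -0.3]
opening: 0.154
grasp_force: 2.1
clock: 14.35
eef_pos: [575.5, -37.2, 32.3]
tcp_rot: [-3.141, -0.001, 1.564]
contact_force: [-0.9, 7.8, -0.7]
opening: 0.146
grasp_force: 4.1
```

```bash
python3 -m inch '[[0,0,0,0.1,0,0,0.85],[0,0,0,0.2,0,0,0.85],[0,0,0,0.3,0,0,0.85],[0,0,0,0,0,-0.8,0.85],[0,0,0,0,0,-1,0.85],[0,0,0,0,0,-1,0.85],[0,0,0,0,0,-1,0.85],[0,0,0,0,0,-1,0.85]]'
python3 -m inch '[[0,0,0,1,0,-1,1],[0,0,0,1,-1,-1,1],[0,0,0,0,-1,0,1],[0,0,0,0,-1,0,1],[0,0,0,0,-1,0,1],[0,0,0,0,0,0,1],[0,0,0,0,0,0,1]]'
python3 look.py 11 side wrist top;  python3 - <<'E'
import cv2,numpy as np
a=cv2.imread('pics/side11.png');b=cv2.imread('pics/wrist11.png')
cv2.imwrite('pics/v11.png',np.hstack([cv2.resize(a[150:240,220:310],(380,380),interpolation=2),cv2.resize(b,(420,380))]))
E
```

```text
clock: 15.02
eef_pos: [575.6, -22.5, 153.5]
tcp_rot: [3.141, 0.001, 1.565]
contact_force: [0.2, 0.4, -0.0]
opening: 0.152
grasp_force: 0.0
clock: 15.6
eef_pos: [476.2, 27.2, 201.8]
tcp_rot: [3.141, 0.0, 1.565]
contact_force: [-0.2, 0.3, 0.6]
opening: -0.0
grasp_force: 0.0
side rack (array([562.4, -54.6]), array([56.8, 26.5]), 25.0, 42) 29.7
wrist rack (array([ 576.4, -110.5]), array([138.3,  63.9]), 89.5, 1509) 27.4
```

View pics/v11.png

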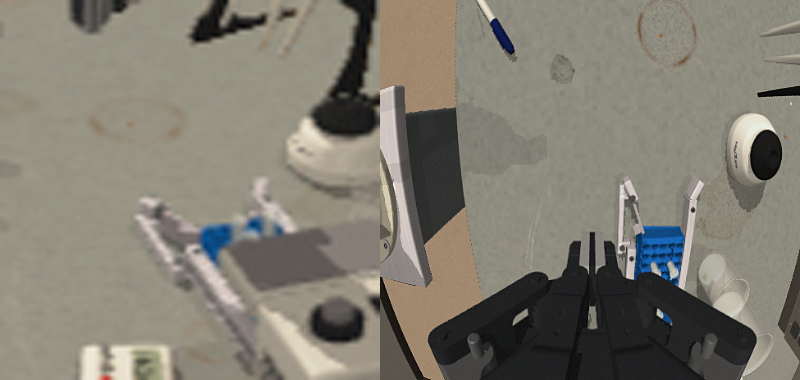

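The side crop shows the tab seated behind the rack's trailing end, around (195,235). The wrist view shows the rack end at (660,232) just past the tab tip at (635,230), with the fingers clear. The rack is latched, about 102 mm from the stop. On to the key.

```bash
python3 -m inch '[[0,0,0,-1,0.2,0,1],[0,0,0,-1,0.2,0,1],[0,0,0,-1,0.2,0,1],[0,0,0,-1,0.2,0,1],[0,0,0,-1,0.2,0,1],[0,0,0,-1,0.2,0,1],[0,0,0,-1,0.2,0,1],[0,0,0,-1,0.2,0,1]]'
python3 -m inch '[[0,0,0,-1,0.2,0,1],[0,0,0,-1,0.2,0,1],[0,0,0,-1,0.2,0,1],[0,0,0,-1,0.2,0,1],[0,0,0,-1,0.2,0,1],[0,0,0,-1,0.2,0,1],[0,0,0,0,0,0,1],[0,0,0,0,0,0,1]]'
python3 look.py 12 wrist side
python3 - <<'E'
import numpy as np,cv2
from h import *
for n in('wrist','side'):
    f=dict(np.load(f'pics/{n}12.npz'));W=world(f,n=='wrist');X,Y,Z=W[...,0],W[...,1],W[...,2]
    m=(Z>98)&(Z<115)&(X>505)&(X<590)&(Y>-335)&(Y<-255)
    k,l,st,c=cv2.connectedComponentsWithStats(m.astype(np.uint8))
    for i in range(1,k):
        if st[i,4]>15: p=W[l==i]; print(n,st[i].tolist(),p.min(0).round(),p.max(0).round(),p.mean(0).round(1),cv2.minEnclosingCircle(p[:,:2].astype(np.float32)))
E
```

```text
clock: 16.42
eef_pos: [516.6, -175.0, 201.1]
tcp_rot: [3.141, 0.0, 1.564]
contact_force: [-0.1, 0.0, 0.5]
opening: -0.001
grasp_force: 0.0
clock: 17.08
eef_pos: [545.1, -325.0, 200.6]
tcp_rot: [-3.141, -0.0, 1.562]
contact_force: [-0.0, 0.2, 0.1]
opening: -0.001
grasp_force: 0.0
wrist rack (array([ 593.7, -269. ]), array([ 63.8, 268.1]), 7.5, 314) 33.2
side rack (array([566.7, -58.1]), array([56.2, 26.7]), 11.1, 40) 29.6
wrist [232, 139, 50, 50, 1920] [ 526. -312.   98.] [ 563. -274.  113.] [ 544.6 -292.   104.8] ((544.4238891601562, -293.2347717285156), 19.04706382751465)
side [293, 220, 13, 10, 103] [ 520. -314.   98.] [ 556. -269.  114.] [ 536.7 -299.   106.2] ((538.8634033203125, -291.47613525390625), 23.683313369750977)
```

View pics/wrist12.png

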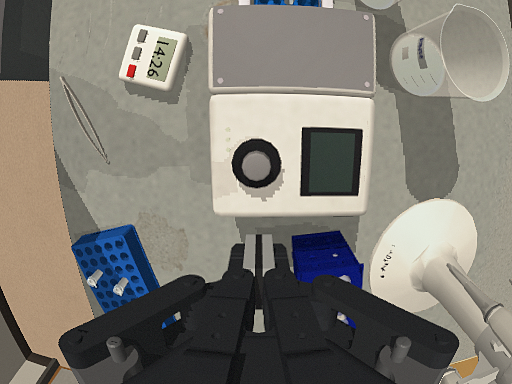

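The wrist picture shows the grey start key at (257,163) inside a black collar on the housing top, with the shut fingers behind it.

Run:
```python
import numpy as np
from h import *
f=dict(np.load('pics/wrist12.npz'));W=world(f,True)
for n,(a,b,c,d) in dict(key=(157,168,252,263),ring=(160,166,234,238),ring2=(158,168,276,279),ringb=(182,186,250,262),hous=(120,126,240,280),hous2=(195,205,240,280)).items():
    p=W[a:b,c:d].reshape(-1,3);print(n,np.median(p,0).round(1))
g=f['pixels'].astype(int);lum=g.mean(-1);m=np.zeros(lum.shape,bool);m[145:182,238:278]=lum[145:182,238:278]>80
print('key centre',W[m].mean(0).round(1),np.ptp(W[m],0).round(1))
```

```text
key [ 545.2 -289.6  110.7]
ring [ 529.1 -291.5  102. ]
ring2 [ 560.2 -291.9  101.5]
ringb [ 543.9 -308.1  101.9]
hous [nan nan nan]
hous2 [ 546.8 -324.3   91.3]
key centre [nan nan nan] [nan nan nan]
```

```bash
python3 -m inch '[[0,0,0,0.68,0,0,1],[0,0,0,0.68,0,0,1],[0,0,0,0,0,1,1],[0,0,0,0,0,0.9,1],[0,0,0,0,0,0.5,1],[0,0,0,0,0,0.1,1],[0,0,0,0,0,0,1]]'
python3 -m inch '[[0,0,0,0,0,0.06,1],[0,0,0,0,0,0.06,1],[0,0,0,0,0,0,1]]'
python3 -m inch '[[0,0,0,0,0,0.06,1],[0,0,0,0,0,0.06,1],[0,0,0,0,0,0,1]]'
```

```text
clock: 17.77
eef_pos: [544.6, -288.1, 138.3]
tcp_rot: [-3.14, -0.001, 1.565]
contact_force: [-0.6, -0.2, 0.7]
opening: -0.001
grasp_force: 0.0
clock: 18.02
eef_pos: [545.4, -289.6, 136.6]
tcp_rot: [3.14, 0.001, 1.564]
contact_force: [0.1, -0.8, 0.8]
opening: 0.002
grasp_force: 0.0
clock: 18.27
eef_pos: [545.1, -289.7, 133.0]
tcp_rot: [3.141, 0.0, 1.564]
contact_force: [0.0, -0.2, 1.3]
opening: -0.001
grasp_force: 0.7
```

```bash
python3 -m inch '[[0,0,0,0,0,0.06,1],[0,0,0,0,0,0.06,1],[0,0,0,0,0,0,1]]'
python3 -m inch '[[0,0,0,0,0,0.06,1],[0,0,0,0,0,0,1]]'
python3 -m inch '[[0,0,0,0,0,0.06,1],[0,0,0,0,0,0,1]]'
```

```text
clock: 18.52
eef_pos: [545.1, -289.6, 129.8]
tcp_rot: [3.141, 0.0, 1.564]
contact_force: [0.8, -1.2, 3.8]
opening: 0.003
grasp_force: 1.5
clock: 18.68
eef_pos: [545.1, -289.6, 128.6]
tcp_rot: [3.141, 0.0, 1.564]
contact_force: [-0.0, -0.9, 3.6]
opening: -0.001
grasp_force: 2.0
clock: 18.85
eef_pos: [545.2, -289.7, 128.3]
tcp_rot: [3.141, 0.0, 1.564]
contact_force: [-3.8, 1.7, 14.9]
opening: 0.0
grasp_force: 7.6
```

```bash
python3 -m inch '[[0,0,0,0,0,0,1],[0,0,0,0,0,-0.2,1],[0,0,0,0,0,-0.6,1],[0,0,0,0,0,-1,1],[0,0,0,0,0,-1,1],[0,0,0,0,0,-1,1],[0,0,0,0,0,-1,1]]'
python3 -m inch '[[0,0,0,0,-1,0,1],[0,0,0,0,-1,0,1],[0,0,0,0,-1,0,1],[0,0,0,0,-1,0,1],[0,0,0,0,0,0,1],[0,0,0,0,0,0,1]]'
python3 look.py 13 side wrist
python3 - <<'E'
import cv2
a=cv2.imread('pics/side13.png');cv2.imwrite('pics/v13.png',cv2.resize(a[140:290,190:390],None,fx=4,fy=4,interpolation=2))
E
```

```text
clock: 19.43
eef_pos: [544.4, -289.1, 247.5]
tcp_rot: [-3.14, -0.001, 1.564]
contact_force: [0.6, 0.3, 0.2]
opening: -0.002
grasp_force: 0.0
clock: 19.93
eef_pos: [444.0, -288.6, 246.8]
tcp_rot: [-3.141, -0.0, 1.563]
contact_force: [-0.5, -0.3, 0.2]
opening: 0.0
grasp_force: 0.0
side rack (array([558.9, -56.7]), array([59. , 27.3]), 26.5, 41) 30.2
wrist rack (array([ 589.4, -238.3]), array([ 72.9, 328.6]), 5.6, 1764) 27.3
```

View pics/v13.png

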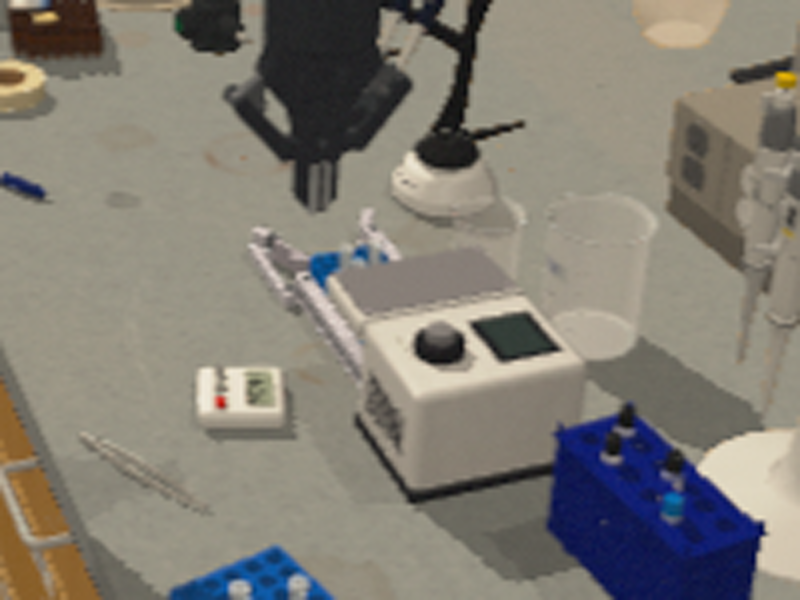

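The crop shows the rack still latched under the hood, with the tab at about (300,262). The timer and beakers have not moved, and the gripper is clear in the air. Handing in.

```bash
python3 -c "
from rig import r
print(r.sign_off())"
```

```text
the job is handed in; nothing more can be done
None
```

The narrow rack is home in the reader lane with the tab seated behind it, the start key was pressed all the way down and released, and the job is handed in at about 20 s, with no object other than the rack and the key touched and the arm clear.

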